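# Strip the dies from the turret press and put them away

## Task

The batch is finished, so strip the bench press: turn its turret by the square hub to bring each die that is still fitted round to the open front, unscrew it there and put it in the cabinet's open upper drawer, along with whatever dies already stand on the bench. When all the dies are in, slide the drawer fully shut. Leave everything else on the bench where it is.

Things in the scene. Friction and masses are not known exactly. Their poses are not given: they have to be found in the camera images.
- die0: steel screw-in press die, 60 tall, 200 g. Solid foot 32 dia, 0 to 18 up; two thread lugs at the very bottom along the die's own x axis (44 over both, 6 wide, 4 high); ribbed round body 26 dia, 18 to 52 up: grip it about 42 up; tip to 60 up: flat stud 20 across. Origin: centre of the underside, z up. Starts screwed home in one of the turret's four seats, or absent
- die1: die as die0 but for its tip: blunt cone. Starts screwed home in another seat of the turret, or absent
- die2: die as die0 but for its tip: thin pin 9 across. Starts screwed home in another seat of the turret, or absent
- die3: die as die0 but for its tip: 14 square. Starts screwed home in another seat of the turret, or absent
- die4: die as die0 but for its tip: blunt cone. Starts standing upright on the bench, already off the press, or absent
- die5: die as die0 but for its tip: flat stud 20 across. Starts standing upright on the bench, already off the press, or absent
- press: bench turret press, fixed: blue base 250 x 200, round turret plate 200 dia with its upper face 148 above the bench and four steel seat collars on it (56 dia, 14.5 high, centres 70 from the spindle, 90 degrees apart). Two rear posts, 220 high, 115 from the spindle; lever with a ball on the +y side, 165 out, 217 high. Origin: spindle axis at bench level; its -x points to its front, z up
- press_front (a point): fixed point: the front position, 70 from the spindle on the press's -x side, 148 above the bench. A die lifts out only here: over the rest of the seat circle runs a fixed keeper rail (8 thick rod, 220 above the bench, 8 over the die tops, its ends 60 degrees either side of the front). Free room around a die here: 50 from its axis, the hub being nearest
- turret (a joint): turning of the turret, rad, positive anticlockwise from above, no stops, 0 at the start. Clicks into a detent every quarter turn (0, +-1.571, ...), which sets a seat at the front; let go within 0.5 rad of a detent it settles into it by itself in about 1 s. Peak 0.15 N m to turn
- hub_grip (a point): middle of the turret's square steel hub, the grip for turning the turret from above: 30 x 30, 30 high, top 242 above the bench, this point 15 below the top. Its axes turn with the turret; its flats face along x and y. At joint 0 its axes are parallel to the press's
- seat0 (a point): one of the four like seats (others 90, 180, 270 degrees round), at the turret's upper face; axes as hub_grip. Right-hand thread, same pose in every seat: a die screwed home has its x axis along the turret's, either way round, or up to 0.06 rad further. Turned anticlockwise it stays level for 20 degrees, then climbs 16 per turn (2.4 play), lifts free at 125 to 150 degrees, stop at 155
- cabinet_drawer0 (a joint): opening of the upper drawer, m: 0 shut, grows as it slides out to the cabinet's front; starts 0.12 to 0.15 open; slides easily (about 1 N), stays where it is left
- drawer_in (a point): centre of that drawer's inner floor, moves with it; -x points out of the cabinet's front, z up. Inside 195 (x) by 198 (y), walls 68 high, floor 110 above the bench; open to above in front of the cabinet's face, which lies at x = -0.1035 + opening (m) here. A standing die clears the cabinet's top by 18 as the drawer shuts
- cabinet_drawer0_handle (a point): middle of that drawer's bar handle (120 long, 11 thick, 35 off the dark front panel, 162 above the bench); axes as drawer_in. The panel's top is 187 above the bench
- cabinet: grey bench-top cabinet with two drawers, fixed: 240 x 240, 200 high, front on its own -x side. Origin: centre of its underside
- tumbler: bystander, leave alone: white drinking tumbler, 90 diameter, 177 high. Origin at its underside
- flask: bystander, leave alone: turquoise drinking bottle, 68 diameter, 210 high. Origin at its underside
- screwdriver: bystander, leave alone: screwdriver with black handle, 200 long, lying along its x. Origin at its underside
- wrench: bystander, leave alone: steel wrench, 150 long, lying along its x. Origin at its underside
- tape: bystander, leave alone: roll of black tape, 90 diameter, 24 high. Origin at its underside
- tray: bystander, leave alone: small black parts tray 100 x 70, 30 high. Origin at its underside
Things that resemble listed ones, but are neither listed nor needed, are in the scene too. What is shaped like the die4 but red is not meant.

How it is judged:
On the way:
1. every die is out of the press and off the bench, in the drawer (x of die0 in the frame of drawer_in between -0.102 and 0.102 m and y of die0 in the frame of drawer_in between -0.102 and 0.102 m and z of die0 in the frame of drawer_in between -0.015 and 0.055 m and x of die1 in the frame of drawer_in between -0.102 and 0.102 m and y of die1 in the frame of drawer_in between -0.102 and 0.102 m and z of die1 in the frame of drawer_in between -0.015 and 0.055 m and x of die2 in the frame of drawer_in between -0.102 and 0.102 m and y of die2 in the frame of drawer_in between -0.102 and 0.102 m and z of die2 in the frame of drawer_in between -0.015 and 0.055 m and x of die3 in the frame of drawer_in between -0.102 and 0.102 m and y of die3 in the frame of drawer_in between -0.102 and 0.102 m and z of die3 in the frame of drawer_in between -0.015 and 0.055 m and x of die4 in the frame of drawer_in between -0.102 and 0.102 m and y of die4 in the frame of drawer_in between -0.102 and 0.102 m and z of die4 in the frame of drawer_in between -0.015 and 0.055 m and x of die5 in the frame of drawer_in between -0.102 and 0.102 m and y of die5 in the frame of drawer_in between -0.102 and 0.102 m and z of die5 in the frame of drawer_in between -0.015 and 0.055 m), for 0.2 s.
At the end, for the whole second after the job is handed in: every die there is lies or stands at rest inside the upper drawer (its underside centre within the drawer's walls, less than 55 mm above the drawer's floor), and the drawer is shut to within 5 mm (all of step 1 and linear speed of each of die0, die1, die2, die3, die4, die5 below 0.03 m/s and value of joint cabinet_drawer0 below 0.005 m); the robot touches nothing.
It fails at once if a bystander is pushed more than 6 cm away (distance of any of tumbler, flask, screwdriver, wrench, tape, tray from where it was at the start of the episode above 0.06 m).
It fails at once if the tumbler or the flask is knocked over (angle between any of tumbler, flask's own z axis and vertical above 0.6 rad).
Of die0, die1, die2, die3 only 2 to 3 are there at a start; the rules pass over those that are not, and their reading is None.
Of die4, die5 only 1 to 2 are there at a start; the rules pass over those that are not, and their reading is None.
At some moment in a run one of die4, die5 may be knocked a few centimetres aside while the robot is not near it.
Once in a run the grip may slacken for a moment while it holds something.
It also fails if it takes over 210 s, if anything falls off the work surface, if the arm or the gripper's body presses on something with over 40 N, if the wrist force passes 120 N, or if a joint passes its speed limit or range.

## Robot

A 7-joint arm with a two-finger parallel gripper is mounted at the origin on the work surface. World frame = base frame: x ahead of the robot, y to its left, z up, the work surface at z = 0. Lengths are in m, angles in rad, forces in N, time in s.
With the tool pointing down it reaches from about 0.35 to 0.9 m from the base axis. Payload 19.9 kg.
Tool frame: the origin (TCP) lies on the centre line of the jaws, within the pads' length; the fingertips stand 17 mm ahead of it and the grasp point (between the pads) lies 2 mm behind it; z points along the fingers, y is the direction in which the jaws open and shut (so a half turn about z gives the same grasp; the last joint's range is limited). The gripper opens to 85 mm and grips with 20 to 120 N. Pads are 22 mm wide; open, the fingers measure 114 mm over their backs; the gripper's body (76 mm by 85 mm) begins 54 mm behind the grasp point. The pads swing forward as they close: fully open they stand 13 mm farther back than shut.
Start: joints at [1.075, 0.417, -0.01, 1.614, 0.005, 1.111, -0.053], TCP at [0.275, -0.561, 0.248] pointing down, gripper open.
Joint ranges: [-2.81, 2.81], [-0.39, 2.02], [-1.27, 1.25], [0.06, 2.57], [-1.19, 4.33], [0.19, 2], [-2.82, 2.82]. Speed limits (rad/s): [1.89, 1.89, 2.39, 2.39, 3.01, 3.01, 3.01].

## Interface

Orientations are given as a rotation vector (axis times angle).
In Python, from rig import r, eoat, vision, models gives the robot as it stands. Calls block until the motion is done:
- r.move_ptp(position, orientation): joint-space move of the TCP to a pose.
- r.move_straight(position, speed=0.15, attitude=None, f_stop=None): straight line of the TCP; attitude=None keeps the orientation; speed is the mean speed in m/s. With f_stop (N) it stops when the force on the tool has changed by that much, and returns True; else False.
- r.goto_joints(angles): joint-space move.
- eoat.grip(opening, force=None): finger opening in m; force is the grip in N (None keeps the last); returns when the fingers have stopped.
- r.wait(seconds).
- r.inverse_kinematics(position, orientation): joint angles nearest the present ones, or None.
- r.observe(): the state.
- vision.capture(name): name is "scene" or "side" or "wrist"; returns a dict with "image" (400x640x3 uint8, red, green, blue), "mtx" (3x3 intrinsics, pixels), "origin" and "orientation" of the camera in the world. Camera axes: x right, y down, z forward; pixel columns grow to the right and rows downward; lengths in m; the calibration is good to about 2 mm. A picture is of the moment at which its call begins. There is no depth.
A pose or a line that the arm cannot do raises r.IKError and nothing moves.
- r.finish_job(): hands the job in, once; it reports no verdict.
Trained networks look in a picture, given as the dict that the camera call returned (one of the last four; its "shot" number tells which), for a name from the list of things; names that differ only in an ending like _2 or _b are one class to them, and where a whole thing is asked for, a point or a joint stands for the part that bears it (a point fixed in the world has none). Each returns a list of dicts, best first, with "p" (0 to 1); they miss things now and then, are a little off and sometimes report something else, mostly with a low value. They report only what shows in the picture. A call takes as long as a camera call. They do not tell look-alikes from the thing itself.
- models.search_frame(picture, thing): "point" ([x, y, z] in m, in world coordinates, good to about 4 mm: the middle of the surface that is visible of it).
- models.silhouettes(picture, thing): "mask" (400x640 bool, what is visible of it).
The state is a dict: "t": time; "joint_pos": joint angles; "joint_vel": joint speeds; "joint_efforts": joint torques, N m; "tcp_pos": TCP position; "orientation": TCP orientation; "wrist_force": force on the tool from outside, world axes, zero at the start; "moment": the same for the moment, N m; "grip_width": finger opening in m.
Only numpy, scipy, OpenCV 4.12 (cv2) and the standard library are available. Lean on these libraries where they do the work, as an engineer would, in place of code of your own. Each camera call takes 0.05 s, during which the arm holds its last target. There are 200 camera calls.

## Working session

There is one attempt and no reset: what is moved stays moved. The work goes in short steps, each a Python script; the robot and the scene stay as the last script left them, time stands still between calls to the robot, and variables do not carry over. Pictures are saved under pics/ and viewed, about 12 in all and at most 16, crops included, and the job is handed in when it is done.

```bash
ls; mkdir -p pics; python3 - <<'E'
from rig import r,eoat,vision,models
import cv2,numpy as np
for n in ["scene","side"]:
    p=vision.capture(n); cv2.imwrite(f"pics/{n}0.png",p["image"][:,:,::-1])
    print(n,p["mtx"].tolist(),np.round(p["origin"],3),np.round(p["orientation"],3))
    for t in ["die0","die4","press","turret","hub_grip","cabinet","cabinet_drawer0","cabinet_drawer0_handle","tumbler","flask","tray","tape","screwdriver","wrench"]:
        print(t,[(np.round(d["point"],3).tolist(),round(d["p"],2)) for d in models.search_frame(p,t)])
print(r.observe())
E
```

```text
pics
scene [[385.2051564349281, 0.0, 326.3140047207641], [0.0, 385.2051564349281, 196.8409592290587], [0.0, 0.0, 1.0]] [-0.314  0.362  1.083] [-1.357  2.165 -0.962]
die0 [([0.499, 0.346, 0.186], 0.65), ([0.534, 0.061, 0.033], 0.53), ([0.52, 0.288, 0.146], 0.19)]
die4 [([0.499, 0.346, 0.186], 0.65), ([0.534, 0.061, 0.033], 0.53), ([0.52, 0.288, 0.146], 0.19)]
press [([0.498, 0.295, 0.147], 0.9), ([0.475, -0.285, 0.123], 0.49)]
turret [([0.523, 0.29, 0.146], 0.57)]
hub_grip [([0.525, 0.286, 0.148], 0.88)]
cabinet [([0.497, 0.295, 0.148], 0.33)]
cabinet_drawer0 []
cabinet_drawer0_handle [([0.471, -0.284, 0.124], 0.75)]
tumbler [([0.727, 0.174, 0.151], 0.91), ([0.498, 0.345, 0.185], 0.27), ([0.523, 0.289, 0.145], 0.18)]
flask [([0.738, 0.029, 0.112], 0.62)]
tray [([0.699, -0.092, 0.01], 0.89)]
tape []
screwdriver [([0.323, 0.41, 0.021], 0.89)]
wrench [([0.622, 0.126, 0.009], 0.57)]
side [[371.38745962131577, 0.0, 320.0474147261355], [0.0, 371.38745962131577, 202.5530297963472], [0.0, 0.0, 1.0]] [ 0.072 -1.159  0.978] [-2.138  0.494 -0.234]
die0 []
die4 []
press [([0.584, 0.274, 0.218], 0
[... 463 characters left out ...]
 0.53)]
{'t': 1.5, 'joint_pos': array([ 1.07454749,  0.41742121, -0.01030252,  1.61360573,  0.00470828,
        1.11072506, -0.05298109]), 'joint_vel': array([-0.0017283 ,  0.00131126,  0.00210292,  0.00069306,  0.00127894,
       -0.00212625, -0.00011893]), 'joint_efforts': array([ 1.25098302e-05, -8.64198446e+01,  6.77906703e-01, -4.35210299e+01,
        1.91436574e-02,  1.90424835e-03, -2.06376194e-05]), 'tcp_pos': array([ 0.27451257, -0.56145548,  0.24824443]), 'orientation': array([-3.06060776e+00, -7.08194891e-01,  1.21931646e-04]), 'wrist_force': array([ 0.22226626,  0.37266162, -0.01974838]), 'moment': array([ 0.01880277, -0.00622142,  0.01952437]), 'grip_width': 0.08544305288320092}
```

View pics/scene0.png

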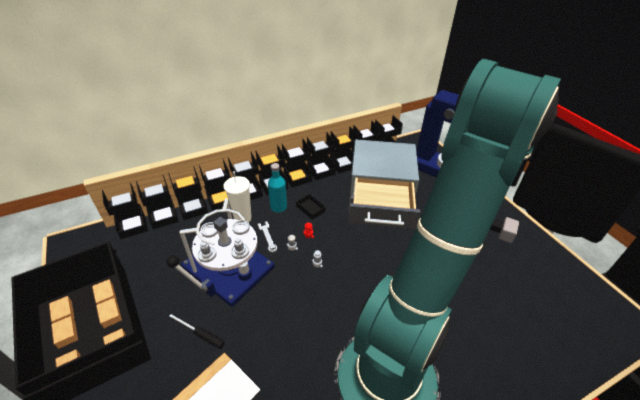

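View pics/side0.png

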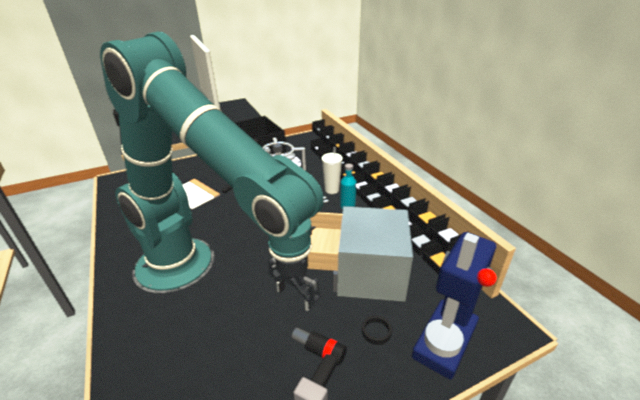

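Scene: press at (235,250), two steel dies on the bench at (292,240) and (317,258), and a red look-alike at (308,230), which is not meant. The cabinet drawer is at (385,200). I'll take close wrist views next.

```bash
cat > h.py <<'E'
from rig import r,eoat,vision,models
import cv2,numpy as np
from scipy.spatial.transform import Rotation as R
def down(yaw):  # tool z down, tool y axis (jaw direction) ; tool x at angle yaw
    return (R.from_euler('z',yaw)*R.from_euler('x',np.pi)).as_rotvec()
def proj(p,P):
    Rc=R.from_rotvec(p["orientation"]).as_matrix(); q=(np.atleast_2d(P)-p["origin"])@Rc
    return q[:,:2]/q[:,2:]*p["mtx"][[0,1],[0,1]]+p["mtx"][:2,2]
def ray(p,uv,z):
    Rc=R.from_rotvec(p["orientation"]).as_matrix(); uv=np.atleast_2d(uv)
    d=np.c_[(uv-p["mtx"][:2,2])/p["mtx"][[0,1],[0,1]],np.ones(len(uv))]@Rc.T
    return p["origin"]+d*((z-p["origin"][2])/d[:,2])[:,None]
def save(p,n): cv2.imwrite(f"pics/{n}.png",p["image"][:,:,::-1])
def find(p,t): return [(np.round(d["point"],3).tolist(),round(d["p"],2)) for d in models.search_frame(p,t)]
E
python3 - <<'E'
from h import *
import pickle
s=r.observe(); p0=s["tcp_pos"]
r.move_straight([p0[0],p0[1],0.45],speed=0.3)
out={}
for n,(x,y,yaw) in {"cab":(0.42,-0.25,0),"bench":(0.5,0.08,0),"press":(0.45,0.28,0)}.items():
    try: r.move_ptp([x,y,0.47],down(yaw))
    except r.IKError as e: print(n,"IK",e); continue
    p=vision.capture("wrist"); save(p,"w_"+n); out[n]=p
    print(n,np.round(p["origin"],3),r.observe()["t"])
    for t in {"cab":["cabinet_drawer0_handle","cabinet","tray"],"bench":["die4","flask","tumbler","wrench"],"press":["die0","hub_grip","press","turret"]}[n]: print(t,find(p,t))
p=vision.capture("scene");save(p,"scene1");out["scene"]=p
pickle.dump(out,open("o.pkl","wb"))
print(np.round(r.observe()["joint_pos"],2))
c=[out[k]["image"] if k in out else np.zeros((400,640,3),np.uint8) for k in ["cab","press","bench"]]
c.append(cv2.resize(p["image"][150:310,160:416],(640,400)))
cv2.imwrite("pics/m.png",cv2.resize(np.vstack([np.hstack(c[:2]),np.hstack(c[2:])]),(800,500),interpolation=cv2.INTER_AREA)[:,:,::-1])
E
```

```text
cab [ 0.506 -0.251  0.594] 3.675
cabinet_drawer0_handle [([0.529, 0.222, 0.026], 0.72)]
cabinet [([0.542, -0.319, 0.19], 0.95), ([0.66, -0.09, -0.004], 0.53)]
tray [([0.66, -0.09, -0.002], 0.55), ([0.476, -0.267, 0.111], 0.41)]
bench [0.586 0.078 0.595] 5.1583
die4 [([0.507, 0.34, 0.194], 0.94), ([0.475, 0.241, 0.194], 0.77), ([0.479, -0.293, 0.117], 0.73), ([0.443, 0.008, 0.051], 0.61), ([0.545, 0.062, 0.055], 0.54), ([0.575, -0.013, 0.05], 0.53)]
flask [([0.727, 0.029, 0.062], 0.81)]
tumbler [([0.722, 0.162, 0.084], 0.69)]
wrench [([0.637, 0.123, 0.007], 0.75)]
press [0.536 0.279 0.595] 6.2417
die0 [([0.474, 0.248, 0.202], 0.92), ([0.543, 0.065, 0.045], 0.77), ([0.51, 0.34, 0.195], 0.67), ([0.572, -0.015, 0.037], 0.57), ([0.441, 0.014, 0.04], 0.53), ([0.481, -0.183, 0.144], 0.21)]
hub_grip [([0.544, 0.282, 0.153], 0.61)]
press [([0.553, 0.286, 0.147], 0.77)]
turret [([0.539, 0.282, 0.15], 0.79)]
[ 0.01  0.17 -0.72  1.49  0.11  1.53 -2.28]
```

View pics/m.png

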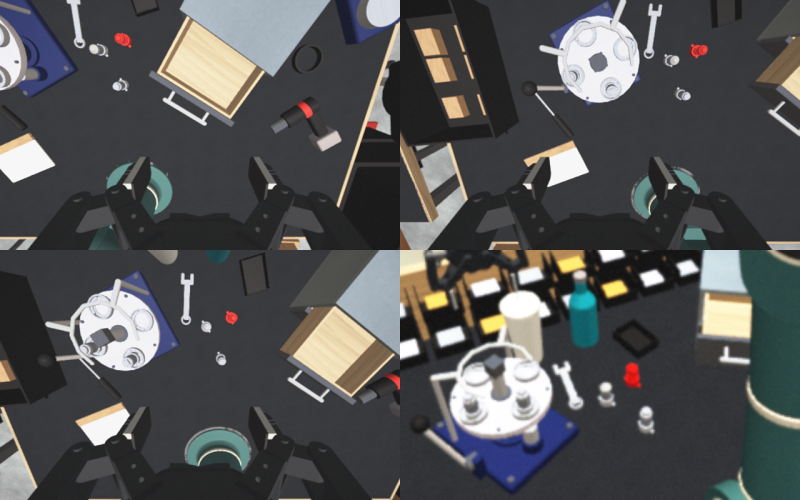

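```bash
python3 - <<'E'
import cv2,numpy as np
a=cv2.imread("pics/w_press.png")[0:200,190:390]; b=cv2.imread("pics/w_cab.png")[0:220,210:460]; c=cv2.imread("pics/w_press.png")[40:180,400:520]
d=cv2.imread("pics/scene1.png")[200:310,160:270]
f=lambda i,w,h:cv2.resize(i,(w,h),interpolation=cv2.INTER_CUBIC)
cv2.imwrite("pics/z.png",np.vstack([np.hstack([f(a,400,300*4//3-100+0),f(d,400,300)])if 0 else np.hstack([f(a,400,300),f(d,400,300)]),np.hstack([f(b,400,300),f(c,400,300)])]))
E
```

```text
(no output)
```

View pics/z.png

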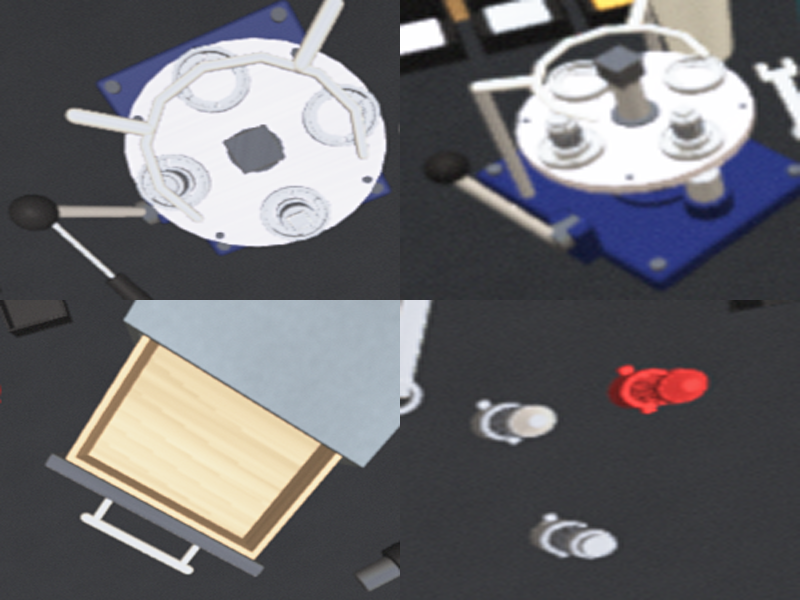

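Turret: two fitted dies. One is at the front gap (crop 293,212; flat or cone tip), the other is in the seat to its left under the rail (175,180). The other two seats are empty. On the bench, the beige cone is at crop (530,420) and the steel flat stud at (590,540). The red one is excluded. Next I'll compute the poses.

```bash
python3 - <<'E'
from h import *
import pickle
o=pickle.load(open("o.pkl","rb"))
p=o["press"]
s=ray(p,[[190+u/2,v/1.5] for u,v in [(293,212),(340,115),(213,82),(175,180)]],0.1625)
c=s.mean(0); print("seats",np.round(s,4).tolist(),"c",c[:2])
print([round(float(np.degrees(np.arctan2(*(q-c)[[1,0]]))),1) for q in s],[round(float(np.linalg.norm((q-c)[:2])),4) for q in s])
# turret disk
im=p["image"].astype(int); 
roi=np.zeros(im.shape[:2],np.uint8); roi[20:170,248:390]=1
m=((im.min(2)>200)&(roi>0)).astype(np.uint8); m=cv2.morphologyEx(m,cv2.MORPH_OPEN,np.ones((13,13)))
cn=max(cv2.findContours(m,0,1)[0],key=cv2.contourArea); e=cv2.fitEllipse(cv2.convexHull(cn)); print(e); print("disk",ray(p,[e[0]],0.148))
rails=ray(p,[[190+u/2,v/1.5] for u,v in [(197,215),(360,155),(150,130),(303,65)]],0.22); print("rail/ends",np.round(rails,3).tolist(),[round(float(np.degrees(np.arctan2(*(q-c)[[1,0]]))),1) for q in rails])
p=o["cab"]; k=300/220
f=lambda L,z: ray(p,[[210+u/1.6,(v-300)/k] for u,v in L],z)
h=f([(85,517),(190,570)],.162); t=f([(125,322),(362,465)],.2); pn=f([(47,458),(262,572)],.187)
for q in (h,t,pn): d=q[1]-q[0]; print(np.round(q,4).tolist(),np.round(q.mean(0),4),"len",np.linalg.norm(d),"ang",np.degrees(np.arctan2(d[1],d[0]))+90)
p=o["press"]
b=ray(p,[[400+u/400*120,40+(v-300)/300*140] for u,v in [(537,420),(600,545)]],0.06); print(b)
b=ray(p,[[400+u/400*120,40+(v-300)/300*140] for u,v in [(497,424),(556,538)]],0.01); print(b)
E
```

```text
seats [[0.477, 0.2526, 0.1625], [0.5693, 0.2205, 0.1625], [0.5978, 0.3113, 0.1625], [0.509, 0.3425, 0.1625]] c [0.53826565 0.28174916]
[-154.6, -63.1, 26.4, 115.7] [0.0679, 0.0686, 0.0665, 0.0675]
((314.5996398925781, 104.28433227539062), (118.22354125976562, 121.41675567626953), 128.64414978027344)
disk [[0.53136244 0.28646694 0.148     ]]
rail/ends [[0.482, 0.321, 0.22], [0.533, 0.214, 0.22], [0.553, 0.348, 0.22], [0.602, 0.252, 0.22]] [145.1, -94.2, 77.2, -24.7]
[[0.4183, -0.162, 0.162], [0.3529, -0.2667, 0.162]] [ 0.3856 -0.2143  0.162 ] len 0.12344845016747831 ang -31.999503262217132
[[0.6044, -0.2127, 0.2], [0.479, -0.4127, 0.2]] [ 0.5417 -0.3127  0.2   ] len 0.23605233193953126 ang -32.07554964762615
[[0.4855, -0.1376, 0.187], [0.3592, -0.3364, 0.187]] [ 0.4223 -0.237   0.187 ] len 0.23551624774341048 ang -32.42332754182347
[[ 0.54443122 -0.16140627  0.06      ]
 [ 0.43753309 -0.22873459  0.06      ]]
[[ 0.54170819 -0.17966395  0.01      ]
 [ 0.43529511 -0.24608471  0.01      ]]
```

```bash
python3 - <<'E'
from h import *
import pickle
out={}
for n,P in {"p1":(0.43,0.265,0.33),"b1":(0.43,0.04,0.25)}.items():
    if n=="b1": r.move_straight([0.43,0.2,0.33],speed=.3)
    r.move_ptp(P,down(0)); p=vision.capture("wrist"); out[n]=p; print(n,find(p,"die0"),find(p,"hub_grip"),r.observe()["t"])
    print(np.round(r.observe()["joint_pos"],2))
pickle.dump(out,open("o2.pkl","wb"))
save(out["p1"],"p1")
cv2.imwrite("pics/pp.png",cv2.resize(out["p1"]["image"][0:260,140:500],(800,578),interpolation=cv2.INTER_CUBIC)[:,:,::-1])
cv2.imwrite("pics/bb.png",out["b1"]["image"][:,:,::-1])
E
```

```text
p1 [([0.436, 0.011, 0.04], 0.83), ([0.474, 0.248, 0.203], 0.82), ([0.574, -0.012, 0.039], 0.64), ([0.538, 0.067, 0.045], 0.6), ([0.51, 0.338, 0.192], 0.59)] [([0.539, 0.281, 0.147], 0.87)] 7.2667
[ 0.03  0.18 -0.72  1.78  0.13  1.22 -2.3 ]
b1 [([0.442, 0.009, 0.053], 0.9), ([0.473, 0.238, 0.185], 0.76), ([0.538, 0.059, 0.057], 0.56), ([0.568, -0.016, 0.05], 0.55)] [([0.528, 0.23, 0.15], 0.69)] 8.5333
[ 0.36  0.09 -0.55  2.05  0.05  1.02 -1.79]
```

View pics/pp.png

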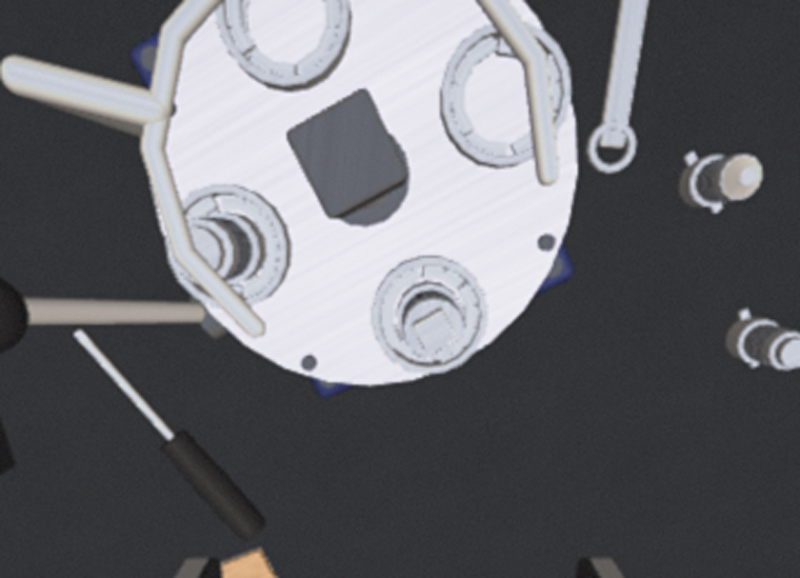

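View pics/bb.png

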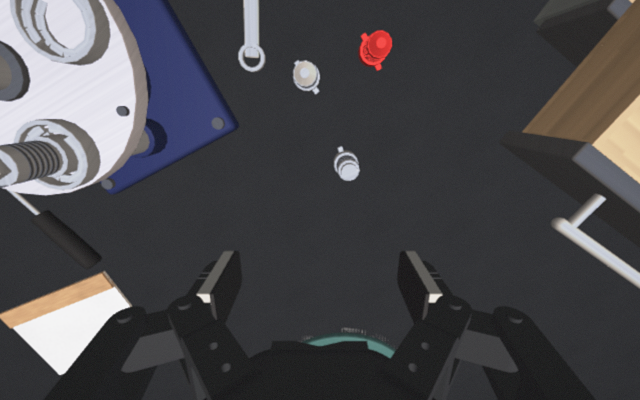

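p1 crop: the front die has a square tip at (433,332) in a collar centred at (430,314). Hub top is at (347,153) and the left die sits under the rail at (234,245). The bench dies are at bb (307,75), a cone, and (347,168), a flat stud. Next I'll triangulate and plan the unscrewing.

```bash
python3 - <<'E'
from h import *
import pickle
o=pickle.load(open("o2.pkl","rb")); p=o["p1"]; k=360/800
f=lambda L,z: np.round(ray(p,[[140+u*k,v*k] for u,v in L],z),4)
tip=f([(433,332)],.208); col=f([(430,314),(234,245),(285,28),(507,95)],.1625); hub=f([(288,130),(365,90),(407,178),(330,218)],.242)
print("tip",tip,"col",col.tolist()); print("hub",hub.mean(0),[np.round(np.linalg.norm(hub[i]-hub[i-1]),4) for i in range(4)],[round(float(np.degrees(np.arctan2(*(hub[i]-hub[i-1])[[1,0]]))),1) for i in range(4)])
print("diag mid",(col[0]+col[2])/2,(col[1]+col[3])/2,np.degrees(np.arctan2(*(col[2]-col[0])[[1,0]])),np.degrees(np.arctan2(*(col[3]-col[1])[[1,0]])))
b=o["b1"]; print(ray(b,[(307,72),(348,171)],.06),ray(b,[(307,80),(346,162)],.015))
r0=r.observe()["joint_pos"]; F=col[0]
for y in range(-180,181,30):
    q=r.inverse_kinematics([0.478,0.25,.19],down(np.radians(y))); print(y,None if q is None else np.round(q,2))
E
```

```text
tip [[0.4755 0.2514 0.208 ]] col [[0.4766, 0.2504, 0.1625], [0.5079, 0.3407, 0.1625], [0.5934, 0.3122, 0.1625], [0.5688, 0.2192, 0.1625]]
hub [0.53765 0.2816  0.242  ] [np.float64(0.0289), np.float64(0.0269), np.float64(0.0284), np.float64(0.0281)] [25.1, -65.4, -152.5, 115.7]
diag mid [0.535  0.2813 0.1625] [0.53835 0.27995 0.1625 ] 27.883746179633846 -63.378388348191976
[[0.54512588 0.05396762 0.06      ]
 [0.43892702 0.00734052 0.06      ]] [[0.54039796 0.05593593 0.015     ]
 [0.44010587 0.00561461 0.015     ]]
-180 [ 0.29  0.56 -1.08  1.86  0.57  1.07  0.55]
-150 [ 0.29  0.56 -1.08  1.86  0.57  1.07  1.08]
-120 [ 0.29  0.56 -1.08  1.86  0.57  1.07  1.6 ]
-90 [ 0.29  0.56 -1.08  1.86  0.57  1.07  2.12]
-60 [-1.24  0.47  0.9   1.91 -0.44  0.98 -2.76]
-30 [-0.53  0.33 -0.01  1.88  0.    0.93 -2.64]
0 [ 0.02  0.41 -0.69  1.87  0.31  0.97 -2.38]
30 [ 0.04  0.42 -0.72  1.87  0.33  0.98 -1.87]
60 [ 0.06  0.43 -0.75  1.87  0.34  0.98 -1.36]
90 [ 0.09  0.44 -0.79  1.86  0.37  0.99 -0.86]
120 [ 0.15  0.46 -0.86  1.86  0.41  1.01 -0.37]
150 [ 0.19  0.49 -0.93  1.86  0.46  1.02  0.12]
180 [ 0.29  0.56 -1.08  1.86  0.57  1.07  0.55]
```

```bash
cat >> h.py <<'E'
rad=np.radians
def st(s=""):
    o=r.observe(); print(s,"t%.1f"%o["t"],np.round(o["tcp_pos"],4),"F",np.round(o["wrist_force"],1),"M",np.round(o["moment"],2),"w%.4f"%o["grip_width"],"j7 %.2f"%o["joint_pos"][6]); return o
def unscrew(xy,y0,total=151,n=10,z0=0.188):
    for i in range(1,n+1):
        a=total*i/n; z=z0+max(0,a-20)/360*0.016+ (0.0005 if a>20 else 0)
        r.move_ptp([*xy,z],down(rad(y0+a)))
        if i%2==0: st("a%d"%a)
E
python3 - <<'E'
from h import *
F=(0.4752,0.2508); y0=5
r.move_straight([0.43,0.04,0.34],speed=.3)
eoat.grip(0.06,60)
r.move_ptp([*F,0.30],down(rad(y0))); st("above")
print(r.move_straight([*F,0.188],speed=.08,f_stop=12)); st("down")
eoat.grip(0.0,60); st("gripped")
E
```

```text
above t10.2 [0.4754 0.2501 0.2999] F [ 0.6 -0.5  1. ] M [-0.03  0.01  0.01] w0.0599 j7 -2.22
False
down t11.8 [0.4754 0.2509 0.1884] F [-0.2  0.1  0.2] M [-0.01 -0.01 -0.01] w0.0603 j7 -2.31
gripped t12.2 [0.4753 0.2509 0.1883] F [-0.8 -0.7  5.8] M [-0.31  0.28  0.03] w0.0242 j7 -2.31
```

```bash
python3 - <<'E'
from h import *
F=(0.4752,0.2508)
unscrew(F,5)
print(r.move_straight([*F,0.205],speed=.04,f_stop=15)); st("lift1")
E
```

```text
a30 t12.9 [0.4754 0.2508 0.189 ] F [0.6 0.4 1.6] M [ 0.11 -0.09  0.02] w0.0243 j7 -1.84
a60 t13.6 [0.4753 0.2509 0.1903] F [2.  1.1 1.2] M [ 0.18 -0.17  0.04] w0.0247 j7 -1.38
a90 t14.3 [0.4752 0.2509 0.1916] F [0.6 1.7 2.3] M [ 0.2  -0.14  0.04] w0.0242 j7 -0.92
a120 t15.0 [0.4751 0.2509 0.1929] F [-0.   0.5  3.9] M [0.05 0.   0.05] w0.0246 j7 -0.46
a151 t15.7 [0.4751 0.2509 0.1943] F [-1.3  0.9  1.9] M [0.03 0.2  0.03] w0.0242 j7 0.03
False
lift1 t16.1 [0.4753 0.2507 0.2052] F [ 0.1  0.5 -2. ] M [-0.04  0.03 -0.02] w0.0246 j7 0.05
```

```bash
cat >> h.py <<'E'
H=np.array([0.3856,-0.2143]); AX=np.array([0.848,-0.530]); LAT=np.array([0.530,0.848])
def slot(s,d=0.105): return H+d*AX+s*LAT
def place(s,h=0.040,yaw=58):
    q=slot(s)
    r.move_ptp([*q,0.30],down(rad(yaw))); o=st("over")
    if o["grip_width"]<0.02: print("LOST"); return False
    r.move_straight([*q,0.18],speed=.15)
    print("contact",r.move_straight([*q,0.110+h-0.003],speed=.03,f_stop=6)); st("put")
    eoat.grip(0.048); r.move_straight([*q,0.30],speed=.2); st("left")
    return True
E
python3 - <<'E'
from h import *
r.move_straight([0.4752,0.2508,0.30],speed=.15); st()
r.move_straight([0.4752,0.1,0.30],speed=.3); st()
place(0.072)
q=slot(0)-0.09*AX
r.move_ptp([*q,0.36],down(rad(-32))); p=vision.capture("wrist"); save(p,"d1"); st()
import pickle; pickle.dump(p,open("d1.pkl","wb"))
E
```

```text
t16.9 [0.475  0.2504 0.299 ] F [ 0.5 -0.5 -3.4] M [-0.01  0.   -0.07] w0.0250 j7 0.20
 t17.5 [0.475  0.0995 0.2995] F [-0.3  1.4 -2.5] M [ 0.1   0.05 -0.03] w0.0244 j7 0.58
over t18.7 [ 0.5133 -0.207   0.3   ] F [-0.2 -0.9 -1.7] M [ 0.   -0.02 -0.03] w0.0240 j7 -0.53
contact True
put t20.6 [ 0.513  -0.209   0.1504] F [ 1.4 -0.5  5.8] M [-0.18 -0.21 -0.02] w0.0244 j7 -0.66
left t21.8 [ 0.5123 -0.2089  0.2989] F [-0.1 -0.5 -0.4] M [-0.02  0.   -0.04] w0.0481 j7 -0.53
 t23.0 [ 0.3985 -0.2221  0.3595] F [ 0.7 -0.1 -0.4] M [-0.07 -0.01 -0.01] w0.0480 j7 -1.71
```

View pics/d1.png

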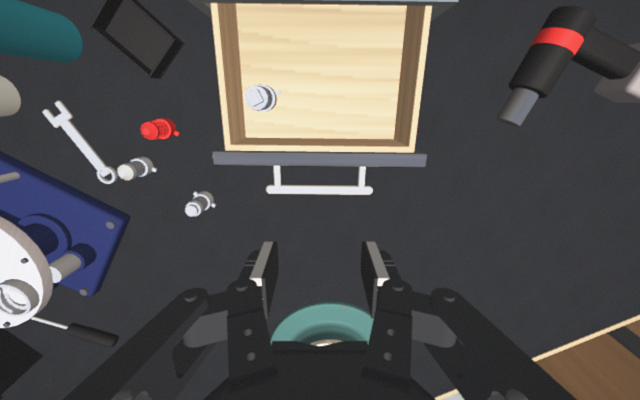

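The square-tip die stands in the drawer at (262,98). Next is the turret turn.

```bash
python3 - <<'E'
from h import *
C=(0.5375,0.281)
eoat.grip(0.055,40)
r.move_ptp([0.47,0.1,0.36],down(rad(26)));r.move_ptp([*C,0.33],down(rad(26))); st("above")
print(r.move_straight([*C,0.225],speed=.1,f_stop=10)); st("down")
eoat.grip(0.0,40); st("grip")
for a in (15,30,45,60,75,90): r.move_ptp([*C,0.225],down(rad(26+a))); st(a)
eoat.grip(0.055); r.move_straight([*C,0.33],speed=.15); st("up")
r.move_ptp([0.43,0.265,0.33],down(rad(0)))
p=vision.capture("wrist"); print(find(p,"die0")); import pickle; pickle.dump(p,open("p2.pkl","wb"))
cv2.imwrite("pics/p2.png",cv2.resize(p["image"][0:260,140:500],(800,578),interpolation=cv2.INTER_CUBIC)[:,:,::-1])
E
```

```text
above t25.3 [0.5379 0.2802 0.3296] F [-0.1 -0.4 -0.1] M [-0.   -0.03  0.01] w0.0548 j7 -2.05
False
down t26.5 [0.5377 0.2812 0.2256] F [-0.1 -0.1  0.2] M [0.05 0.01 0.02] w0.0548 j7 -2.11
grip t26.8 [0.537  0.2827 0.226 ] F [-2.7  7.3  4.6] M [ 1.42  0.63 -0.05] w0.0297 j7 -2.11
15 t27.2 [0.5369 0.2828 0.2259] F [-4.8  8.4  5.2] M [ 1.47  0.81 -0.16] w0.0298 j7 -1.88
30 t27.5 [0.5368 0.2829 0.226 ] F [-3.8  8.9  4.8] M [ 1.69  0.97 -0.07] w0.0294 j7 -1.65
45 t27.9 [0.5366 0.283  0.226 ] F [-5.   8.6  4.3] M [1.77 1.19 0.04] w0.0294 j7 -1.41
60 t28.2 [0.5365 0.283  0.226 ] F [-6.2  8.4  5.1] M [1.79 1.39 0.16] w0.0295 j7 -1.16
75 t28.6 [0.5363 0.283  0.226 ] F [-7.4  9.4  5.2] M [1.59 1.73 0.18] w0.0297 j7 -0.90
90 t29.0 [0.5362 0.2829 0.226 ] F [-9.9  8.7  8.7] M [1.36 1.99 0.02] w0.0294 j7 -0.64
up t30.2 [0.5374 0.2807 0.329 ] F [ 0.2  0.1 -0.8] M [-0.05 -0.03  0.  ] w0.0547 j7 -0.54
[([0.541, 0.07, 0.046], 0.93), ([0.482, 0.257, 0.2], 0.84), ([0.571, -0.012, 0.036], 0.81), ([0.44, 0.015, 0.041], 0.55)]
```

View pics/p2.png

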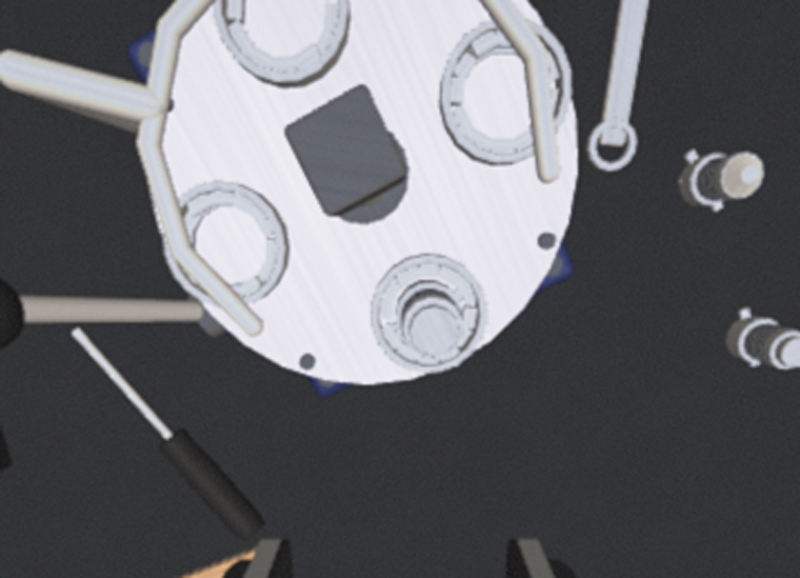

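The turret clicked home, with a flat-stud die at the front (435,330) and the other three seats empty. Same unscrew and place.

```bash
python3 - <<'E'
from h import *
F=(0.4752,0.2508)
eoat.grip(0.06,60)
r.move_ptp([*F,0.30],down(rad(5))); st("above")
print(r.move_straight([*F,0.188],speed=.08,f_stop=12)); 
eoat.grip(0.0,60); st("gripped")
unscrew(F,5)
stuck=r.move_straight([*F,0.205],speed=.04,f_stop=15); st("lift %s"%stuck)
if not stuck:
    r.move_straight([*F,0.30],speed=.15); r.move_straight([0.4752,0.1,0.30],speed=.3); st("carry")
    place(0.024)
E
```

```text
above t32.5 [0.4757 0.2502 0.2989] F [-0.2 -0.1  0.1] M [ 0.03  0.02 -0.03] w0.0601 j7 -2.27
False
gripped t34.5 [0.4753 0.2509 0.1883] F [-1.4 -0.2  5.7] M [-0.3   0.26 -0.04] w0.0245 j7 -2.37
a30 t35.1 [0.4753 0.2508 0.189 ] F [-0.2  0.4  1.6] M [ 0.1  -0.01  0.01] w0.0243 j7 -1.91
a60 t35.8 [0.4751 0.2509 0.1903] F [-0.4  0.2  1.2] M [ 0.01  0.18 -0.03] w0.0244 j7 -1.45
a90 t36.5 [0.4752 0.2509 0.1916] F [ 0.2 -0.3  1.9] M [ 0.03  0.11 -0.01] w0.0242 j7 -1.00
a120 t37.2 [0.4752 0.2509 0.193 ] F [-0.1  0.4  0.8] M [ 0.12 -0.12 -0.01] w0.0243 j7 -0.50
a151 t38.0 [0.4751 0.2508 0.1943] F [-1.   0.9  0.1] M [-0.01  0.3   0.07] w0.0246 j7 0.02
lift False t38.4 [0.4753 0.2508 0.2053] F [-1.9  0.2 -1.8] M [ 0.01  0.03 -0.04] w0.0242 j7 0.05
carry t39.8 [0.475  0.0995 0.2994] F [-0.   0.9 -1.3] M [ 0.05  0.06 -0.06] w0.0245 j7 0.58
over t41.1 [ 0.488  -0.2479  0.3001] F [ 0.1  0.2 -2.2] M [ 0.01 -0.04  0.  ] w0.0242 j7 -0.52
contact True
put t43.0 [ 0.4875 -0.2497  0.1503] F [ 0.5 -1.1  6.7] M [-0.27 -0.22 -0.03] w0.0243 j7 -0.66
left t44.2 [ 0.4869 -0.2496  0.2989] F [-0.2  0.5  0.2] M [ 0.05  0.02 -0.03] w0.0479 j7 -0.52
```

```bash
cat >> h.py <<'E'
from scipy.optimize import minimize
def dmask(p,xy):
    m=np.zeros((400,640),np.uint8); a=np.linspace(0,2*np.pi,40)
    for rr,z0,z1 in [(.016,0,.018),(.013,.018,.052),(.009,.052,.06)]:
        P=np.vstack([np.c_[xy[0]+rr*np.cos(a),xy[1]+rr*np.sin(a),np.full(40,z)] for z in (z0,z1)])
        uv=cv2.convexHull((proj(p,P)*16).astype(np.int32)); cv2.fillConvexPoly(m,uv,1,shift=4)
    return m>0
def fit(p,mask,x0):
    f=lambda x:-(dmask(p,x)&mask).sum()/(dmask(p,x)|mask).sum()
    s=minimize(f,x0,method="Nelder-Mead",options=dict(initial_simplex=[x0,np.add(x0,(.01,0)),np.add(x0,(0,.01))],xatol=2e-4)); return s.x,-s.fun
E
python3 - <<'E'
from h import *
for P in [(0.40,0.03,0.30),(0.44,-0.02,0.30)]:
    r.move_ptp(P,down(0)); p=vision.capture("wrist")
    for d in models.silhouettes(p,"die4"):
        m=d["mask"]; v,u=np.nonzero(m); c=ray(p,[(u.mean(),v.mean())],.025)[0]
        print(round(d["p"],2),m.sum(),(int(u.mean()),int(v.mean())),p["image"][m].mean(0).round(),*(fit(p,m,c[:2]) if c[2]<1 else ""))
cv2.imwrite("pics/b3.png",cv2.resize(p["image"][0:240,160:500],(800,565))[:,:,::-1]); st()
E
```

```text
0.96 737 (359, 29) [208.  58.  56.] [ 0.57177775 -0.02072614] 0.8678090575275398
0.92 1185 (585, 72) [142. 142. 147.] [ 0.52041883 -0.31786248] 0.6361867704280155
0.92 621 (298, 54) [169. 168. 169.] [0.54331787 0.05622544] 0.9151515151515152
0.83 2122 (602, 99) [113. 112. 114.] [ 0.48844593 -0.36054999] 0.6310084825636192
0.56 462 (347, 105) [183. 187. 197.] [ 0.47949494 -0.01051677] 0.8474903474903475
0.93 569 (263, 87) [171. 170. 171.] [0.54370408 0.05536654] 0.8823529411764706
0.89 1717 (546, 141) [131. 130. 134.] [ 0.47258748 -0.35262351] 0.6187427240977881
0.83 1021 (519, 118) [153. 153. 158.] [ 0.5026286  -0.29588163] 0.6965632858340318
0.74 603 (320, 63) [215.  62.  60.] [ 0.57225273 -0.02151742] 0.9095315024232633
0.68 451 (312, 133) [177. 180. 190.] [ 0.48074493 -0.01016714] 0.9206680584551148
 t46.0 [ 0.4398 -0.0197  0.2999] F [ 0.2  0.8 -0.2] M [-0.    0.01  0.07] w0.0478 j7 -1.72
```

View pics/b3.png

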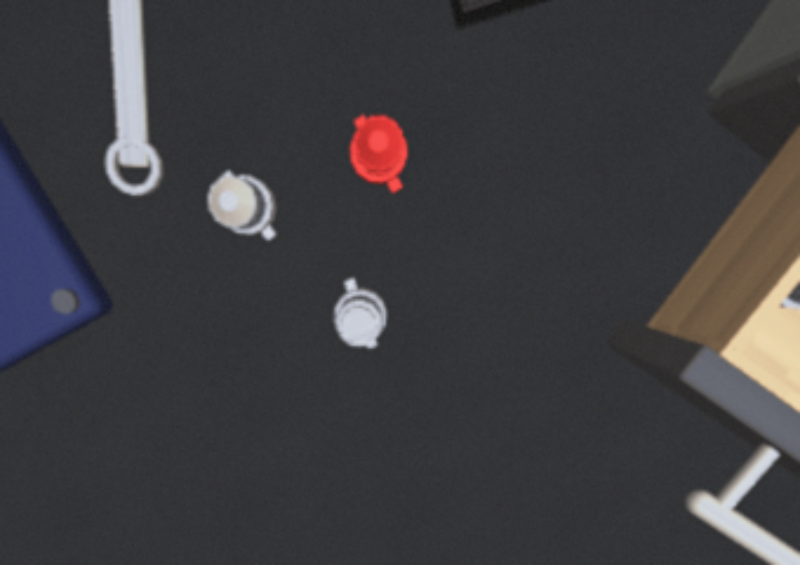

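The beige cone is at (240,203) and the steel flat stud at (360,317), which was knocked about 4 cm from where it stood before. The red one at (378,145) stays put. Both views agree, so I'll pick up the two steel dies.

```bash
cat >> h.py <<'E'
def pick(xy):
    eoat.grip(0.06,60)
    r.move_ptp([*xy,0.2],down(rad(58)))
    print("hit",r.move_straight([*xy,0.040],speed=.12,f_stop=10)); eoat.grip(0.0,60); st("grip")
    r.move_straight([*xy,0.30],speed=.2); return st("lifted")["grip_width"]>0.02
E
python3 - <<'E'
from h import *
if pick((0.4803,-0.0103)): place(-0.024)
r.move_ptp((0.44,-0.02,0.30),down(0)); p=vision.capture("wrist")
for d in models.silhouettes(p,"die4"):
    m=d["mask"]; v,u=np.nonzero(m); c=ray(p,[(u.mean(),v.mean())],.025)[0]; im=p["image"][m].mean(0)
    if c[1]>-0.15: print(round(d["p"],2),im.round(),*fit(p,m,c[:2]))
st()
E
```

```text
hit False
grip t48.8 [ 0.4805 -0.0103  0.0404] F [-2.9 -0.6  8.8] M [-0.18  0.55  0.02] w0.0246 j7 -1.32
lifted t50.3 [ 0.4799 -0.0104  0.2991] F [ 0.2  0.1 -2.3] M [-0.01 -0.01  0.  ] w0.0243 j7 -0.88
over t51.4 [ 0.4624 -0.2888  0.3   ] F [ 0.1  1.4 -2.9] M [ 0.06 -0.06 -0.02] w0.0245 j7 -0.42
contact True
put t53.2 [ 0.4622 -0.2904  0.1504] F [ 0.6 -0.9  6.2] M [-0.27 -0.25  0.01] w0.0238 j7 -0.56
left t54.5 [ 0.4614 -0.2903  0.299 ] F [ 0.6  0.7 -0.7] M [-0.07 -0.04 -0.03] w0.0481 j7 -0.42
0.68 [172. 171. 172.] [0.54354735 0.05446165] 0.8813008130081301
0.64 [221.  62.  60.] [ 0.57212828 -0.02152897] 0.8712374581939799
0.47 [135. 136. 156.] [0.62266181 0.33222907] 0.053151959675595335
 t55.8 [ 0.4401 -0.0207  0.2998] F [0.1 0.1 1.3] M [0.01 0.01 0.01] w0.0482 j7 -1.70
```

```bash
python3 - <<'E'
from h import *
if pick((0.5435,0.0550)): place(-0.072)
q=slot(0)-0.09*AX
r.move_ptp([*q,0.36],down(rad(-32))); p=vision.capture("wrist"); st()
q=p["image"]; cv2.imwrite("pics/d2.png",q[:,:,::-1])
E
```

```text
hit False
grip t58.8 [0.5436 0.055  0.0404] F [-2.3 -0.7  6.7] M [-0.22  0.35 -0.03] w0.0248 j7 -1.44
lifted t60.2 [0.5431 0.0549 0.299 ] F [ 0.7 -0.5 -1.5] M [-0.03  0.01 -0.02] w0.0246 j7 -1.13
over t61.7 [ 0.4372 -0.3298  0.3001] F [ 0.4  0.8 -2.8] M [ 0.03 -0.05 -0.06] w0.0245 j7 -0.34
contact True
put t63.6 [ 0.4367 -0.3311  0.1504] F [ 0.2 -1.   6.9] M [-0.29 -0.2  -0.03] w0.0246 j7 -0.48
left t64.8 [ 0.436  -0.3309  0.299 ] F [-0.9  0.3  0.1] M [-0.02  0.07 -0.02] w0.0478 j7 -0.34
 t66.2 [ 0.3983 -0.2225  0.3596] F [-0.  -0.6 -0. ] M [0.01 0.   0.06] w0.0477 j7 -1.73
```

View pics/d2.png

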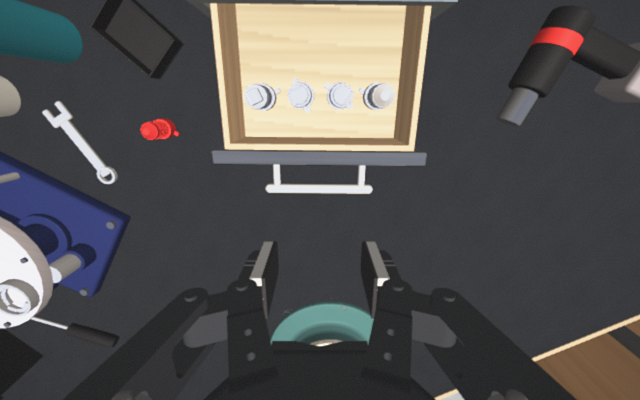

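All four dies stand in a row in the drawer, at (262..382,96). Now I'll push the drawer shut at the handle.

```bash
python3 - <<'E'
from h import *
eoat.grip(0.0,40)
a=H-0.055*AX
r.move_ptp([*a,0.30],down(rad(-32))); r.move_straight([*a,0.160],speed=.15); st("start")
hit=r.move_straight([*(H+0.09*AX),0.160],speed=.05,f_stop=15); st(f"push {hit}")
for _ in range(3):
    hit=r.move_straight([*(H+0.14*AX),0.160],speed=.03,f_stop=15); o=st(f"push {hit}"); print("along",(o["tcp_pos"][:2]-H)@AX)
E
```

```text
start t68.3 [ 0.3395 -0.1852  0.1605] F [0.2 0.4 1. ] M [ 0.01 -0.04 -0.01] w0.0000 j7 -1.95
push False t71.3 [ 0.4619 -0.262   0.16  ] F [-0.8  0.4 -0.1] M [-0.03  0.19 -0.02] w-0.0002 j7 -2.06
push True t72.3 [ 0.4846 -0.2763  0.1593] F [-2.7  0.9  1.4] M [0.23 0.52 0.  ] w-0.0001 j7 -2.06
along 0.11677895220992508
push True t72.5 [ 0.4846 -0.2762  0.1588] F [-1.3  0.5  0.7] M [ 0.16  0.18 -0.06] w-0.0000 j7 -2.06
along 0.11672895254569873
push True t72.8 [ 0.4845 -0.2762  0.1582] F [-0.4  0.7  0.1] M [0.08 0.14 0.02] w-0.0002 j7 -2.06
along 0.11667890169541445
```

```bash
python3 - <<'E'
from h import *
r.move_straight([*(H+0.06*AX),0.162],speed=.1); r.move_straight([*(H+0.06*AX),0.38],speed=.2)
r.move_ptp([*(H+0.0*AX),0.38],down(rad(-32))); p=vision.capture("wrist"); st()
a=p["image"]; 
r.move_ptp([0.35,0.25,0.42],down(0)); s=vision.capture("scene")["image"]; st()
cv2.imwrite("pics/e.png",np.hstack([cv2.resize(a[:220,120:480],(400,300)),cv2.resize(s[80:320,160:480],(400,300))])[:,:,::-1])
E
```

```text
t75.2 [ 0.3855 -0.2146  0.3798] F [ 0.4 -0.3 -0. ] M [-0.05  0.01 -0.  ] w0.0002 j7 -1.67
 t77.0 [0.3506 0.2491 0.4199] F [ 0.8  0.3 -0.9] M [-0.01  0.02 -0.  ] w0.0004 j7 -2.14
```

View pics/e.png

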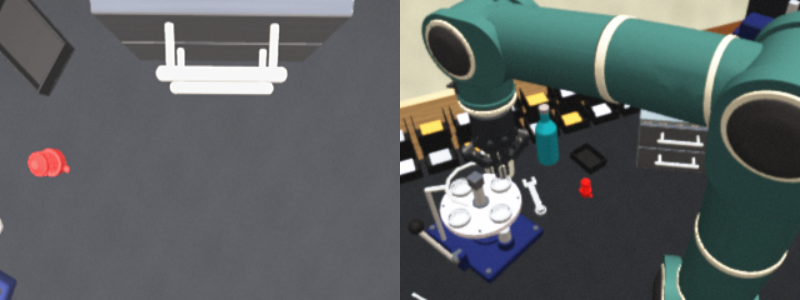

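The drawer is flush with the lower one, the turret seats are empty, and only the red look-alike is left on the bench. I'll hand it in.

```bash
python3 -c "
from rig import r
r.finish_job()"
```

```text
the job is handed in; nothing more can be done
```

I handed the job in at about 77 s: all four dies are in the upper drawer and the drawer is shut.

- **Turret dies:** I unscrewed the square-tip die at the front. I then turned the turret a quarter turn by the hub and unscrewed the flat-stud die. The other two seats were empty.
- **Bench dies:** I picked up the flat-stud die, which had been knocked about 4 cm during the run, so I measured it again first. Then I picked up the cone-tip die. I left the red look-alike where it was.
- **Last checks:** A wrist picture showed all four dies standing in a row in the drawer before it closed. The push ended at a firm stop after about 133 mm of travel. The last pictures showed the drawer front flush with the lower one, all four seats empty and the arm clear.
- **Not confirmed:** The tumbler was hidden behind the arm in the last picture, so I did not check it at the end. I never moved the arm near it. No check failed, and I saw no sign of a grip slip.

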